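Vent the vacuum drying chamber and take out the turning

TASK

The turned wooden foot in the vacuum chamber is dry: open the vent tap on the lid fully to let the vacuum go, and only then lift off the lid, which has a black grab bar, and set it down flat on the round cork mat. Take the turning out and stand it upright on the slatted drying board, then put the lid back, flat and fully seated on the chamber, leaving the tap open. Set things down rather than dropping them, never tip the turning over, and leave the tin, bottle, offcut and other turning where they are.

Things in the scene. Friction and masses are not known exactly. Their poses are not given: they have to be found in the camera images.
- chamber: round aluminium vacuum pot fixed to the bench, 100 mm tall, 174 mm across its 10 mm thick rim flange; mouth 136 mm wide, wider below, inner floor 8 mm above the bench. Origin: centre of its underside, z up. Capped port on its -y side (to 115 mm, 41 mm high). Turned up to 0.4 rad; chamber and mat may swap places
- lid: loose lid, 0.4-0.6 kg: milky clear round plate, 14 mm thick; rubber skirt, 192 mm outside, 182 inside, hangs 20 mm below the plate and goes round the chamber's rim with 4 mm to spare all round. Origin: centre of the plate's underside, z up: 100 mm above the chamber's when seated, 20 mm above what its skirt stands on. Any turn about z seats. It rises no more than 3 mm while the tap is closed
- lid_handle (a point): middle of the black grab bar on the lid: 50 mm along the lid's x, 14 mm wide along y, 22 mm tall; at lid x -12 mm, 35 mm above the lid's origin (21 mm above the plate's top, 10 mm gap under the bar). Axes are the lid's. The lid's centre of mass is within 15 mm of it in plan. A low dial gauge (36 mm wide, 12 mm tall) sits 66 mm to its +y
- tap_grip (a point): middle of the vent tap's brass T-bar on the lid: 40 mm long, 11 mm wide, 20 mm tall, on a vertical spindle at lid x +55 mm, y 0; this point is on the spindle's axis, 42 mm above the lid's origin (28 mm above the plate's top, 18 mm gap under the bar). Its x axis runs along the bar and turns with the tap
- vent_tap (a joint): angle of the vent tap, rad: 0 to 0.15 at the start, closed (bar along the lid's x, in line with the grab bar), 1.57 fully open against its stop (bar across). Positive is anticlockwise seen from above. It stays where it is left; turning it takes about 0.05 N m
- turning: the turned wooden foot to be taken out, 81 mm tall, 0.06 kg, standing upright on the chamber's floor within 12 mm of its axis: base disc 38 mm in diameter and 14 mm high, a neck 22 to 24 mm thick up to 50 mm, and a round head 30 mm in diameter from 50 to 81 mm. Origin: centre of its underside, z up
- mat: round cork mat for the lid, fixed, 210 mm in diameter, 8 mm thick. Origin: centre of its underside on the bench
- board_top (a point): centre of the top of the slatted wooden drying board, fixed, 125 mm square, its top 18 mm above the bench; slats 21 mm wide with 5 mm gaps, along the board's y
- wax_tin: round flat tin, 70 mm in diameter, 32 mm tall, a bystander behind the work. Origin: centre of its underside
- glue_bottle: glue bottle, 58 mm in diameter, 161 mm tall, a bystander behind the work. Origin: centre of its underside
- other_turning: dark turned finial lying on its side, 77x76x41 mm, a bystander behind the work
- offcut: wooden offcut block, 70x88x26 mm, a bystander behind the work. Origin: centre of its underside
Things that resemble listed ones, but are neither listed nor needed, are in the scene too. There is more than one size of the part that bears board_top; the job needs the larger.

How it is judged (in metres and radians):
On the way, in this order (a step that is already met when the one before it is completed fails the run):
1. the vent tap is open (past 1.3 rad) with the lid still on its seat (value of joint vent_tap above 1.3 rad and horizontal distance between lid and chamber below 0.008 m and z of lid in the frame of chamber between 0.096 and 0.1035 m and angle between lid's own z axis and vertical below 0.04 rad), for 0.2 s.
2. the lid lies flat on the cork mat, let go (horizontal distance between lid and mat below 0.04 m and z of lid in the frame of mat between 0.022 and 0.032 m and angle between lid's own z axis and vertical below 0.06 rad and linear speed of lid below 0.03 m/s and contact force between the fingers and lid below 0.2 N), for 0.2 s.
3. the turning stands upright on the drying board, let go (x of turning in the frame of board_top between -0.05 and 0.05 m and y of turning in the frame of board_top between -0.05 and 0.05 m and z of turning in the frame of board_top between -0.004 and 0.005 m and angle between turning's own z axis and vertical below 0.1 rad and linear speed of turning below 0.03 m/s and contact force between the fingers and turning below 0.2 N), for 0.2 s.
At the end, for the whole second after the job is handed in: The lid is seated on the chamber: within 8 mm of its axis, its origin 96 to 103.5 mm above the chamber's, level within 0.04 rad; the tap is open (past 1.3 rad); the turning stands upright (within 0.1 rad) on the drying board, within 50 mm of the board's middle along each side; all at rest (all of step 1 and linear speed of each of lid, turning below 0.03 m/s and x of turning in the frame of board_top between -0.05 and 0.05 m and y of turning in the frame of board_top between -0.05 and 0.05 m and z of turning in the frame of board_top between -0.004 and 0.005 m and angle between turning's own z axis and vertical below 0.1 rad); the robot touches nothing.
It fails at once if the lid is raised more than 8 mm off its seat, or taken anywhere, with the tap less than 1.2 rad open (value of joint vent_tap below 1.2 rad and (z of lid in the frame of chamber above 0.108 m or horizontal distance between lid and chamber above 0.02 m)).
It fails at once if the lid falls: faster than 0.5 m/s while not held (linear speed of lid above 0.5 m/s and contact force between the fingers and lid below 0.2 N).
It fails at once if the turning falls (faster than 0.5 m/s while not held) (linear speed of turning above 0.5 m/s and contact force between the fingers and turning below 0.2 N).
It fails at once if the turning is tipped over (more than 0.7 rad) (angle between turning's own z axis and vertical above 0.7 rad).
It fails at once if a bystander is shifted more than 20 mm (distance of any of wax_tin, glue_bottle, other_turning, offcut from where it was at the start of the episode above 0.02 m).
It also fails if it takes over 72 s, if anything falls off the work surface, if the arm or the gripper's body presses on something with over 40 N, if the wrist force passes 120 N, or if a joint passes its speed limit or range.

ROBOT

A 6-joint arm with a two-finger parallel gripper is mounted at the origin on a cart in front of the work surface, level with it; the furniture and walls round the work are solid. World frame = base frame: x ahead of the robot, y to its left, z up, the work surface at z = 0. Lengths are in m, angles in degrees, forces in N, time in s.
With the tool pointing down it reaches from about 0.275 to 1 m from the base axis. Payload 8.4 kg.
Tool frame: the origin (TCP) lies midway between the tips of the shut fingers; the grasp point (between the pads) lies 19 mm behind it; z points along the fingers, y is the line along which they close (so a half turn about z gives the same grasp; the last joint's range is limited). The gripper opens to 85 mm and grips with 20 to 120 N. Pads are 22 mm wide; open, the fingers measure 114 mm over their backs; the gripper's body (76 mm by 85 mm) begins 54 mm behind the grasp point. The pads swing forward as they close: fully open they stand 13 mm farther back than shut.
Start: joints at [65.237, 20.225, 93.587, -0, 66.188, -0.138], TCP at [0.26, 0.568, 0.231] pointing down, gripper open.
Joint ranges: [-150.9, 150.9], [-52.94, 120.26], [3.33, 152.33], [-74.26, 254.26], [0, 154.13], [-172.89, 172.89]. Speed limits (degrees/s): [127.2, 127.2, 159.86, 180, 180, 180].

INTERFACE

Orientations are given as [roll, pitch, yaw] about the fixed x, y, z axes, in that order (R = Rz(yaw) Ry(pitch) Rx(roll)).
In Python, from rig import state, get_image, sign_off, look_for, regions_of, place_of gives the robot as it stands. The module is installed in compiled form; this text tells all that it offers.
- The arm moves only by the tool jog_arm, never from a script. Its argument "increments" is a list that holds one entry, the list of rows, each a list of 5 numbers: the closure, from -1 (fully open) to 1 (shut), then the shift along the world's x, y, z scaled (see below), then the turn about the world's z scaled (see below). In form: [[[grip, tx, ty, tz, twist], ...]]. A call has 1 to 5 rows; each row shifts and turns the commanded pose from where the row before left it; what a row does not reach is not made up. The controller multiplies each number of a shift by 12 cm and each number of a turn by pi rad. A row lasts 1/12 s, in which the tool goes at most 41.7 mm and 7.16 degrees, less where a joint would pass 70% of its speed; a pose out of reach is approached as far as the arm can. A call with a number of a shift or a turn outside -1 to 1 is refused whole. A call with a gripper value outside its range is refused whole. The fingers move at their own pace and stop on an object; "grip_force" is the grip in N (left out, the last holds). Time passes only in rows, so rows that do not move let the fingers close. It gives the time, the measured TCP pose, the force, the opening and the grip force at its end, in the units of the state.
- state(): the state, without advancing time (a new reading comes with each control period).
- get_image(name): name is "side" or "top"; returns a dict with "image" (384x512x3 uint8, red, green, blue), "fx", "fy", "cx", "cy" (pixels), "origin" and "rotation" of the camera in the world. Camera axes: x right, y down, z forward; pixel columns grow to the right and rows downward; lengths in m; the calibration is good to about 2 mm. A picture is of the moment at which its call begins. There is no depth.
- sign_off(): hands the job in; it is judged then, once.
Trained networks look in a picture, given as the dict that the camera call returned (one of the last four; its "shot" number tells which), for a name from the list of things; names that differ only in an ending like _2 or _b are one class to them, and where a whole thing is asked for, a point or a joint stands for the part that bears it (a point fixed in the world has none). Each returns a list of dicts, best first, with "confidence" (0 to 1); they miss things now and then, are a little off and sometimes report something else, mostly with a low value. They report only what shows in the picture. A call takes as long as a camera call. They do not tell look-alikes from the thing itself.
- look_for(label, picture): "pixel" ([column, row] in pixels, amid what is visible of it).
- regions_of(label, picture): "pixels" (384x512 bool, what is visible of it) and "pixel" ([column, row] in pixels, amid what is visible of it).
- place_of(label, picture): "pixel" ([column, row] in pixels: a listed point, or the origin of a listed thing).
The state is a dict: "time": time; "joints": joint angles; "qd": joint speeds; "tau": joint torques, N m; "eef_pos": TCP position; "orientation": TCP orientation; "wrist_force": force on the tool from outside, world axes, zero at the start; "ft_torque": the same for the moment, N m; "opening": finger opening in m; "finger_force": force on a finger pad.
Only numpy, scipy, OpenCV 4.12 (cv2) and the standard library are available. Lean on these libraries where they do the work, as an engineer would, in place of code of your own. Each camera call takes 0.05 s, during which the arm holds its last target. There are 200 camera calls.

## Working session

There is one attempt and no reset: what is moved stays moved. The work goes in short steps, Python scripts to look and compute and a tool call to move; the robot and the scene stay as the last step left them, time stands still between calls to the robot, and variables do not carry over. Pictures are saved under pics/ and viewed, at most 10 in all, crops included, and the job is handed in when it is done.

Besides the shell and the picture viewer there is one more tool, called as name([rows], argument=value, ...), one row to a line, values as JSON. jog_arm: Moves the arm, as the interface text tells. Shifts and turns lie within -1 to 1; 1 stands for 12 cm of shift or pi rad of turn. Its arguments: {"type":"object","properties":{"increments":{"type":"array"},"grip_force":{"type":"number"}},"required":["increments"]}

```bash
mkdir -p pics; cat > h.py <<'E'
import numpy as np, cv2
from rig import *
def ray(P,px):
    d=np.array([(px[0]-P['cx'])/P['fx'],(px[1]-P['cy'])/P['fy'],1.]); R=np.array(P['rotation']); return np.array(P['origin']),R@d
def at(P,px,z):
    o,d=ray(P,px); return (o+d*(z-o[2])/d[2]).round(4)
def proj(P,p):
    c=np.array(P['rotation']).T@(np.array(p)-np.array(P['origin'])); return (c[0]/c[2]*P['fx']+P['cx'],c[1]/c[2]*P['fy']+P['cy'])
def tri(P,a,Q,b):
    o,d=ray(P,a);q,e=ray(Q,b); A=np.stack([d,-e],1); s=np.linalg.lstsq(A,q-o,rcond=None)[0]; p1=o+d*s[0];p2=q+e*s[1]; return ((p1+p2)/2).round(4),np.linalg.norm(p1-p2).round(4)
def save(P,n): cv2.imwrite('pics/'+n,P['image'][:,:,::-1])
E
python3 - <<'E'
from h import *
T=get_image('top');S=get_image('side')
print(T['origin'],T['fx'],S['origin'])
cv2.imwrite('pics/a_top.png',T['image'][:,:,::-1]);save(S,'a_side.png')
H=dict(chamber=0,lid=.1,lid_handle=.135,tap_grip=.142,mat=0,board_top=.018,wax_tin=0,glue_bottle=0,offcut=0,other_turning=.02,turning=.008)
for n,z in H.items():
    for nm,P in(('top',T),('side',S)):
        print(n,nm,[(round(r['confidence'],2),np.round(r['pixel']).tolist(),at(P,r['pixel'],z)[:2].tolist()) for r in place_of(n,P)[:4]])
E
```

```text
[ 0.438987   -0.00373184  1.47629433] 395.93410578133944 [0.86641342 0.64233609 1.4121876 ]Traceback (most recent call last):
  File "<stdin>", line 8, in <module>
  File "h.py", line 6, in at
    o,d=ray(P,px); return (o+d*(z-o[2])/d[2]).round(4)
                                        ~^^^
IndexError: invalid index to scalar variable.
```

```bash
python3 - <<'E'
from h import *
T=get_image('top');S=get_image('side')
print(T['rotation'],S['rotation'],[ (k,type(v)) for k,v in T.items()], place_of('lid',T)[:1])
E
```

```text
[-173.74479312   -0.27861714  -91.66875619] [-151.56116129   -0.4457053   157.79908849] [('image', <class 'numpy.ndarray'>), ('fx', <class 'float'>), ('fy', <class 'float'>), ('cx', <class 'float'>), ('cy', <class 'float'>), ('origin', <class 'numpy.ndarray'>), ('rotation', <class 'numpy.ndarray'>), ('shot', <class 'int'>)] [{'pixel': [262.5, 190.0], 'confidence': 0.63}]
```

View pics/a_top.png

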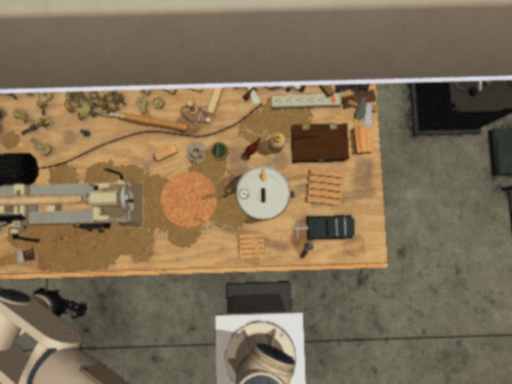

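View pics/a_side.png

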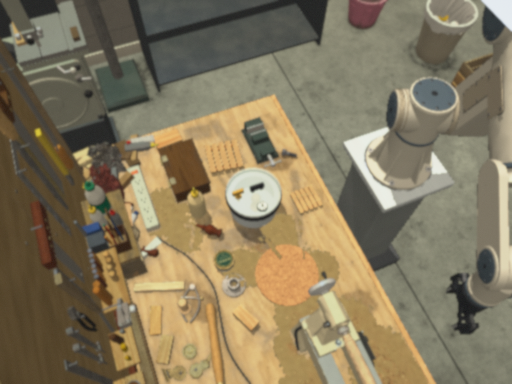

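Top view: the lid is at (263,192), the mat at (188,199), the larger slatted board at (324,187) and a smaller look-alike at (251,246). On the lid, the brass tap is at (263,175) and the black bar at (264,196). The camera rotation turns out to be rpy in degrees.

```bash
sed -i "s/np.array(P\['rotation'\])/Rot.from_euler('xyz',P['rotation'],degrees=True).as_matrix()/" h.py; sed -i '1a from scipy.spatial.transform import Rotation as Rot' h.py
python3 - <<'E'
from h import *
T=get_image('top');S=get_image('side')
H=dict(chamber=0,lid=.1,lid_handle=.135,tap_grip=.142,mat=0,board_top=.018,wax_tin=0,glue_bottle=0,offcut=0,other_turning=.02)
for n,z in H.items():
    for nm,P in(('top',T),('side',S)):
        print(n,nm,[(round(r['confidence'],2),np.round(r['pixel']).tolist(),at(P,r['pixel'],z)[:2].tolist()) for r in place_of(n,P)[:4]])
from math import *
for n,z in (('tap_grip',.142),('lid_handle',.135),('mat',.008),('lid',.114)):
    for nm,P in(('top',T),('side',S)):
        for r in regions_of(n,P)[:1]:
            v,u=np.nonzero(r['pixels']); pts=np.array([at(P,p,z)[:2] for p in zip(u,v)]); c=pts.mean(0); w,V=np.linalg.eigh(np.cov((pts-c).T)); print(n,nm,len(u),c,'axis',degrees(atan2(V[1,1],V[0,1])),np.sqrt(w), 'ext',pts.min(0),pts.max(0))
a=cv2.resize(T['image'][130:270,140:380],None,fx=3.2,fy=3.2,interpolation=3);b=cv2.resize(S['image'][130:330,190:350],None,fx=2.2,fy=2.24,interpolation=3)
c=np.zeros((600,800,3),np.uint8);a=cv2.resize(a,(440,257));a2=cv2.resize(T['image'][155:225,225:350],(440,246),interpolation=3)
c[:257,:440]=a;c[260:506,:440]=a2;c[:448,445:797]=b
cv2.imwrite('pics/b.png',c[:,:,::-1]); print(state()['time'])
E
```

```text
chamber top []
chamber side []
lid top [(0.62, [260.0, 192.0], [0.5851, -0.0167])]
lid side [(0.86, [255.0, 197.0], [0.5809, -0.0105]), (0.6, [246.0, 318.0], [0.7585, 0.3524])]
lid_handle top [(0.88, [263.0, 194.0], [0.5708, -0.0269])]
lid_handle side [(0.85, [258.0, 188.0], [0.5661, -0.0181])]
tap_grip top [(0.44, [263.0, 176.0], [0.6327, -0.027])]
tap_grip side [(0.38, [242.0, 193.0], [0.6234, -0.0187])]
mat top [(0.56, [193.0, 199.0], [0.5755, 0.2347]), (0.47, [252.0, 147.0], [0.766, 0.0089])]
mat side [(0.64, [225.0, 263.0], [0.7469, 0.1344]), (0.57, [284.0, 273.0], [0.5766, 0.241])]
board_top top [(0.97, [330.0, 183.0], [0.6196, -0.2789]), (0.55, [250.0, 245.0], [0.3978, 0.023])]
board_top side [(0.92, [308.0, 198.0], [0.3882, 0.0227]), (0.78, [226.0, 157.0], [0.5977, -0.2503]), (0.18, [200.0, 210.0], [0.7616, -0.0754])]
wax_tin top [(0.59, [218.0, 151.0], [0.7534, 0.1362])]
wax_tin side [(0.74, [224.0, 259.0], [0.7469, 0.1218])]
glue_bottle top [(0.58, [326.0, 186.0], [0.6078, -0.2684]), (0.49, [273.0, 147.0], [0.7637, -0.0731])]
glue_bottle side [(0.8, [200.0, 211.0], [0.7592,
[... 648 characters left out ...]
5942272 [0.04634506 0.04682501] ext [ 0.484  -0.1192] [0.6695 0.065 ]
lid_handle side 2382 [ 0.58915542 -0.00409081] axis 61.278369065049574 [0.04695389 0.04963033] ext [ 0.4949 -0.1019] [0.6833 0.0925]
mat top 2436 [0.57187906 0.25063309] axis -160.78168754478563 [0.05189575 0.05277458] ext [0.4701 0.1464] [0.6763 0.3545]
mat side 2908 [0.57582944 0.25218322] axis -160.8929930370753 [0.05027258 0.05240166] ext [0.4697 0.147 ] [0.6762 0.3531]
lid top 2309 [ 0.57824262 -0.02603317] axis 123.01786859510084 [0.04683    0.04722229] ext [ 0.4847 -0.1208] [0.6729 0.0668]
lid side 2425 [ 0.58456705 -0.01425736] axis 73.23189528937607 [0.04794902 0.05109932] ext [ 0.4872 -0.1179] [0.6798 0.0843]
1.8
```

View pics/b.png

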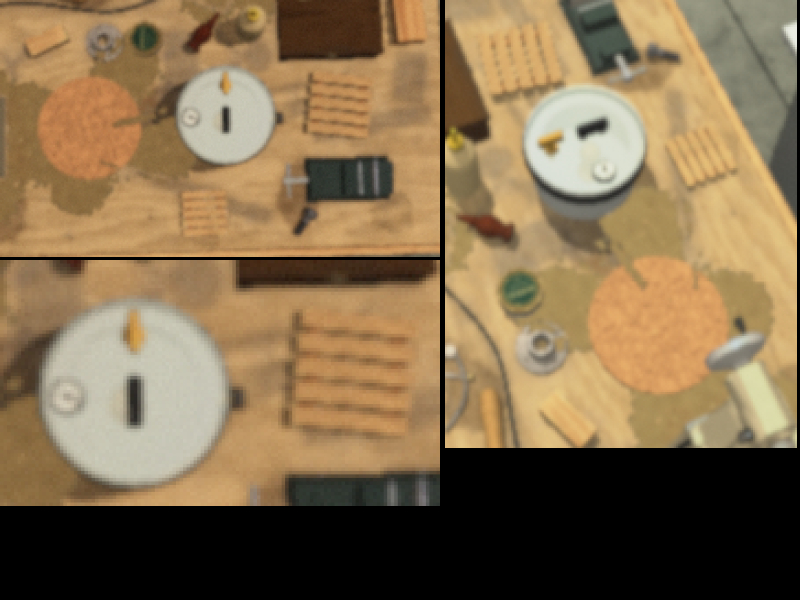

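The close crop confirms the choice: lid with gauge to its +y, brass tap to +x and black bar in line with it. The larger board (5 wide slats) lies right of the lid, and the smaller board in front is the look-alike. The free finial, tin, saucer-like thing and block lie behind. I'll take a board measurement while moving off to above the tap.

```bash
python3 - <<'E'
from h import *
T=get_image('top');S=get_image('side')
s=state();print(s['eef_pos'],s['orientation'],s['opening'],s['wrist_force'])
for nm,P,u0 in(('top',T,(324,187)),('side',S,(226,157))):
    # hand: fit world square by pixel colour is overkill; corners from regions of offcut class not available -> grid score
    hsv=cv2.cvtColor(P['image'],cv2.COLOR_RGB2GRAY).astype(float)
    print(nm,at(P,u0,.018))
# top: corners of larger board read from crop: crop px/3.52+offset
for c in ((302,312),(413,328),(408,437),(293,424)):
    print(at(T,(225+c[0]/3.52,155+c[1]/3.514),.018))
# side corners: crop /2.2 + (190,130)
for c in ((485,45),(545,25),(563,82),(502,98)):
    print('s',at(S,(190+(c[0]-445)/2.2,130+c[1]/2.24),.018))
# gauge & bar by crop
print('gauge',at(T,(225+66/3.52,155+137/3.514),.126),'bar',at(T,(225+134/3.52,155+141/3.514),.146),'tap',at(T,(225+134/3.52,155+71/3.514),.152))
E
```

```text
[0.26043035 0.56815573 0.2312721 ] [-1.79998405e+02 -2.66701001e-04  1.55373402e+02] 0.08549856393965664 [ 0.62347896  0.36550763 -0.23998476]
top [ 0.6038 -0.2558  0.018 ]
side [ 0.598  -0.2485  0.018 ]
[ 0.3965 -0.1977  0.018 ]
[ 0.3766 -0.3121  0.018 ]
[ 0.2657 -0.3012  0.018 ]
[ 0.2824 -0.1835  0.018 ]
s [ 0.6495 -0.3029  0.018 ]
s [ 0.539  -0.3029  0.018 ]
s [ 0.5524 -0.1843  0.018 ]
s [ 0.6582 -0.1935  0.018 ]
gauge [0.5754 0.0391 0.126 ] bar [ 0.5676 -0.0266  0.146 ] tap [ 0.6346 -0.0285  0.152 ]
```

jog_arm([
  [[-1, 0, 0, 0.3, 0], [-1, 0, 0, 0.3, 0], [-1, 0.15, -0.25, 0, 0], [-1, 0.15, -0.25, 0, 0], [-1, 0.15, -0.25, 0, 0]],
])

```text
time: 2.32
eef_pos: [0.3147, 0.4776, 0.304]
orientation: [179.9, 0.0, 155.5]
wrist_force: [0.6, 0.4, 1.0]
opening: 0.0856
finger_force: 0.0
```

jog_arm([
  [[0.1, 0.15, -0.25, 0, 0], [0.1, 0.15, -0.25, 0, 0], [0.1, 0.15, -0.25, 0, 0], [0.1, 0.15, -0.25, 0, 0], [0.1, 0.15, -0.25, 0, 0]],
])

```text
time: 2.73
eef_pos: [0.405, 0.3266, 0.3035]
orientation: [180.0, 0.0, 155.4]
wrist_force: [0.0, 0.8, 0.2]
opening: 0.0386
finger_force: 0.0
```

jog_arm([
  [[0.1, 0.15, -0.25, 0, 0], [0.1, 0.15, -0.25, 0, 0], [0.1, 0.15, -0.25, 0, 0], [0.1, 0.15, -0.25, 0, 0], [0.1, 0.15, -0.25, 0, 0]],
])

```text
time: 3.15
eef_pos: [0.4951, 0.1765, 0.3035]
orientation: [180.0, 0.0, 155.4]
wrist_force: [-0.1, 0.6, -0.0]
opening: 0.0382
finger_force: 0.0
```

jog_arm([
  [[0.1, 0.058, -0.085, -0.035, -0.0385], [0.1, 0.058, -0.085, -0.035, -0.0385], [0.1, 0.058, -0.085, -0.035, -0.0385], [0.1, 0.058, -0.085, -0.035, -0.0385], [0.1, 0.058, -0.085, -0.035, -0.0385]],
])

```text
time: 3.57
eef_pos: [0.5296, 0.1265, 0.2821]
orientation: [180.0, 0.0, 120.4]
wrist_force: [0.3, 0.1, 0.2]
opening: 0.0385
finger_force: 0.0
```

jog_arm([
  [[0.1, 0.058, -0.085, -0.035, -0.0385], [0.1, 0.058, -0.085, -0.035, -0.0385], [0.1, 0.058, -0.085, -0.035, -0.0385], [0.1, 0.058, -0.085, -0.035, -0.0385], [0.1, 0.058, -0.085, -0.035, -0.0385]],
])

```text
time: 3.98
eef_pos: [0.5644, 0.0756, 0.2611]
orientation: [180.0, -0.0, 85.7]
wrist_force: [-0.1, 0.4, 0.6]
opening: 0.0384
finger_force: 0.0
```

jog_arm([
  [[0.1, 0.058, -0.085, -0.035, -0.0385], [0.1, 0.058, -0.085, -0.035, -0.0385], [0.1, 0.058, -0.085, -0.035, -0.0385], [0.1, 0.058, -0.085, -0.035, -0.0385], [0.1, 0.058, -0.085, -0.035, -0.0385]],
])

```text
time: 4.4
eef_pos: [0.5992, 0.0246, 0.2401]
orientation: [180.0, -0.0, 51.1]
wrist_force: [0.2, 0.5, -0.8]
opening: 0.0383
finger_force: 0.0
```

jog_arm([
  [[0.1, 0.058, -0.085, -0.035, -0.0385], [0.1, 0.058, -0.085, -0.035, -0.0385], [0.1, 0.058, -0.085, -0.035, -0.0385], [0.1, 0.058, -0.085, -0.035, -0.0385], [0.1, 0.058, -0.085, -0.035, -0.0385]],
])

```text
time: 4.82
eef_pos: [0.6339, -0.0264, 0.2191]
orientation: [180.0, 0.0, 16.4]
wrist_force: [0.1, -0.3, 0.4]
opening: 0.0382
finger_force: 0.0
```

jog_arm([
  [[0.1, 0, 0, 0, -0.0385], [0.1, 0, 0, 0, -0.0385], [0.1, 0, 0, 0, 0], [0.1, 0, 0, 0, 0], [0.1, 0, 0, 0, 0]],
])

```text
time: 5.23
eef_pos: [0.6336, -0.0258, 0.2194]
orientation: [-180.0, -0.0, 3.2]
wrist_force: [1.0, 1.3, 0.3]
opening: 0.0387
finger_force: 0.0
```

```bash
python3 - <<'E'
from h import *
S=get_image('side');T=get_image('top');s=state();print(s['joints'],s['eef_pos'],s['orientation'])
for n,z in(('tap_grip',.142),('lid_handle',.135)):
    for P in (T,S):
        print(n,[(r['confidence'],r['pixel'],at(P,r['pixel'],z)) for r in place_of(n,P)[:2]])
c=np.zeros((600,800,3),np.uint8)
c[:420,:400]=cv2.resize(S['image'][145:229,210:290],(400,420),interpolation=3);c[:420,400:]=cv2.resize(T['image'][150:234,223:303],(400,420),interpolation=3)
cv2.imwrite('pics/c.png',c[:420,:,::-1])
e=s['eef_pos'];print(proj(S,e),proj(T,e),proj(S,[.634,-.028,.152]))
E
```

```text
[-2.45840873e+00  2.16500727e+01  9.30801758e+01 -3.76219584e-03
  6.52605640e+01  8.44639270e+01] [ 0.63362107 -0.02572276  0.21939949] [ 1.79995712e+02 -8.81488634e-03  3.07923877e+00]
tap_grip []
tap_grip [(0.73, [209.0, 233.3], array([0.7707, 0.0768, 0.142 ])), (0.37, [238.7, 191.3], array([ 0.6306, -0.0281,  0.142 ]))]
lid_handle [(0.92, [263.2, 194.6], array([ 0.5705, -0.0273,  0.135 ])), (0.28, [168.8, 151.8], array([0.7277, 0.293 , 0.135 ]))]
lid_handle [(0.86, [258.7, 187.0], array([ 0.5619, -0.0222,  0.135 ]))]
(np.float64(237.5776780445278), np.float64(180.1062536217792)) (np.float64(262.505265183413), np.float64(172.45591805095677)) (np.float64(237.66105215544422), np.float64(190.1578901893787))
```

View pics/c.png

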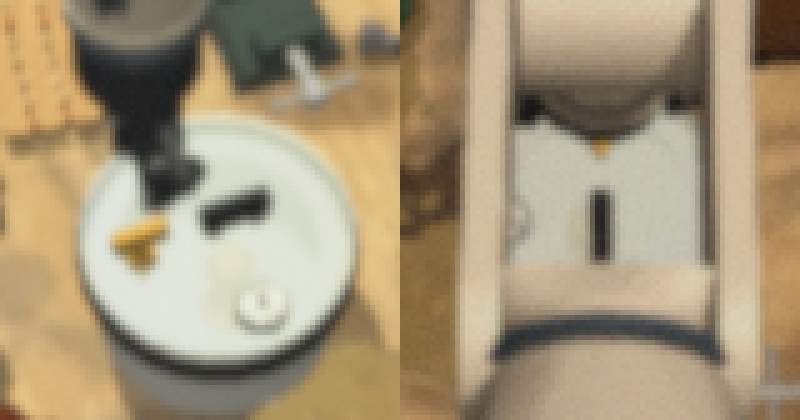

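The side crop shows the T-bar at about pixel (238,192), right where I project it, so I go straight down and grip it.

jog_arm([
  [[0.1, 0, -0.018, -0.16, 0], [0.1, 0, 0, -0.16, 0], [0.1, 0, 0, -0.16, 0], [0.1, 0, 0, -0.16, 0], [0.1, 0, 0, -0.15, 0]],
], grip_force=30)

```text
time: 5.95
eef_pos: [0.6335, -0.028, 0.1236]
orientation: [-180.0, -0.0, 3.0]
wrist_force: [-0.7, 0.1, 0.1]
opening: 0.0382
finger_force: 0.0
```

jog_arm([
  [[1, 0, 0, 0, 0], [1, 0, 0, 0, 0], [1, 0, 0, 0, 0], [1, 0, 0, 0, 0], [1, 0, 0, 0, 0]],
])

```text
time: 6.37
eef_pos: [0.6339, -0.028, 0.1253]
orientation: [180.0, -0.1, 2.9]
wrist_force: [-1.1, 0.9, -4.4]
opening: 0.0102
finger_force: 29.5
```

jog_arm([
  [[1, 0, 0, 0, 0.035], [1, 0, 0, 0, 0.035], [1, 0, 0, 0, 0.035], [1, 0, 0, 0, 0.035], [1, 0, 0, 0, 0.035]],
])

```text
time: 6.78
eef_pos: [0.6342, -0.0279, 0.1253]
orientation: [180.0, -0.1, 34.7]
wrist_force: [0.9, 1.0, -4.3]
opening: 0.0106
finger_force: 29.6
```

jog_arm([
  [[1, 0, 0, 0, 0.035], [1, 0, 0, 0, 0.035], [1, 0, 0, 0, 0.035], [1, 0, 0, 0, 0.035], [1, 0, 0, 0, 0]],
])

```text
time: 7.2
eef_pos: [0.6342, -0.028, 0.1252]
orientation: [179.9, -0.0, 59.9]
wrist_force: [0.9, -0.4, -4.3]
opening: 0.0106
finger_force: 29.1
```

```bash
python3 - <<'E'
from h import *
s=state();print(s['ft_torque'],s['wrist_force'],s['orientation'],s['opening'])
E
```

```text
[-0.08215068 -0.26852773  0.03581572] [ 0.94023044 -0.41861024 -4.29223521] [ 1.79921950e+02 -3.94288955e-02  5.99077790e+01] 0.01058936734110028
```

jog_arm([
  [[1, 0, 0, 0, 0.035], [1, 0, 0, 0, 0.035], [1, 0, 0, 0, 0.035], [1, 0, 0, 0, 0.02], [1, 0, 0, 0, 0]],
])

```text
time: 7.62
eef_pos: [0.6341, -0.0281, 0.125]
orientation: [179.9, -0.0, 82.1]
wrist_force: [1.0, -0.4, -4.5]
opening: 0.0105
finger_force: 29.1
```

```bash
python3 - <<'E'
from h import *
s=state();print(s['ft_torque'],s['wrist_force'],s['orientation'],s['opening'])
E
```

```text
[-0.02788309 -0.25712364  0.05640698] [ 1.00487915 -0.39803748 -4.45462163] [ 1.79931590e+02 -4.40611473e-04  8.20813982e+01] 0.010450207920751058
```

jog_arm([
  [[1, 0, 0, 0, 0.015], [1, 0, 0, 0, 0.01], [1, 0, 0, 0, 0], [1, 0, 0, 0, 0]],
])

```text
time: 7.95
eef_pos: [0.634, -0.0281, 0.1248]
orientation: [180.0, 0.0, 86.4]
wrist_force: [1.7, 0.1, -3.5]
opening: 0.0102
finger_force: 29.2
```

```bash
python3 - <<'E'
from h import *
s=state();print(s['ft_torque'],s['wrist_force'],s['orientation'],s['opening'])
E
```

```text
[-0.00841038 -0.21780871 -0.0129354 ] [ 1.72150751  0.05880556 -3.50130189] [1.79951682e+02 9.20796822e-03 8.63751857e+01] 0.010219661433400291
```

jog_arm([
  [[1, 0, 0, 0, 0.015], [1, 0, 0, 0, 0.01], [1, 0, 0, 0, 0], [1, 0, 0, 0, 0]],
])

```text
time: 8.28
eef_pos: [0.6338, -0.0281, 0.1246]
orientation: [180.0, 0.0, 90.9]
wrist_force: [0.9, -0.2, -3.9]
opening: 0.0105
finger_force: 29.2
```

```bash
python3 - <<'E'
from h import *
s=state();print(s['ft_torque'],s['wrist_force'],s['orientation'],s['opening'])
E
```

```text
[-0.08904395 -0.27679715  0.02837301] [ 0.8952263  -0.19635111 -3.87248225] [1.79977495e+02 1.07988037e-02 9.09379146e+01] 0.010492866591010886
```

jog_arm([
  [[0.3, 0, 0, 0, 0], [0.3, 0, 0, 0, 0], [0.3, 0, 0, 0, 0], [0.3, 0, 0, 0.15, 0], [0.3, 0, 0, 0.3, 0]],
])

```text
time: 8.7
eef_pos: [0.6307, -0.0279, 0.175]
orientation: [-179.5, -0.0, 91.1]
wrist_force: [-0.2, -0.0, -0.8]
opening: 0.0296
finger_force: 0.0
```

jog_arm([
  [[0.1, 0, 0, 0.3, -0.038], [0.1, -0.1, 0.3, 0.2, -0.038], [0.1, -0.1, 0.3, 0, -0.038], [0.1, -0.1, 0.3, 0, -0.038], [0.1, -0.1, 0.3, 0, -0.038]],
])

```text
time: 9.12
eef_pos: [0.5861, 0.1146, 0.2378]
orientation: [179.9, -0.1, 56.5]
wrist_force: [1.7, 0.5, -0.5]
opening: 0.0383
finger_force: 0.0
```

```bash
python3 - <<'E'
from h import *
from math import *
S=get_image('side');T=get_image('top')
for n,z in(('tap_grip',.142),('lid_handle',.135)):
    for P in (T,S):
        print(n,[(r['confidence'],r['pixel'],at(P,r['pixel'],z)) for r in place_of(n,P)[:2]])
P=T
g=cv2.cvtColor(P['image'],cv2.COLOR_RGB2GRAY)
m=np.zeros_like(g);m[175:212,245:280]=1
v,u=np.nonzero((g<80)&(m>0));pts=np.array([at(P,p,.146)[:2] for p in zip(u,v)]);print('bar dark',len(u),pts.mean(0));w,V=np.linalg.eigh(np.cov(pts.T));print(degrees(atan(V[1,1]/V[0,1])),np.sqrt(w))
c=np.zeros((600,800,3),np.uint8)
c[:420,:400]=cv2.resize(S['image'][145:229,210:290],(400,420),interpolation=3);c[:420,400:]=cv2.resize(T['image'][150:234,223:303],(400,420),interpolation=3)
cv2.imwrite('pics/d.png',c[:420,:,::-1])
E
```

```text
tap_grip [(0.53, [262.1, 178.2], array([ 0.6259, -0.0251,  0.142 ]))]
tap_grip [(0.54, [241.2, 192.3], array([ 0.6243, -0.0215,  0.142 ]))]
lid_handle [(0.94, [264.4, 198.4], array([ 0.5574, -0.031 ,  0.135 ]))]
lid_handle [(0.68, [259.2, 189.4], array([ 0.5639, -0.0132,  0.135 ]))]
bar dark 32 [ 0.56382187 -0.02572188]
1.5910828245055217 [0.00248565 0.01191112]
```

View pics/d.png

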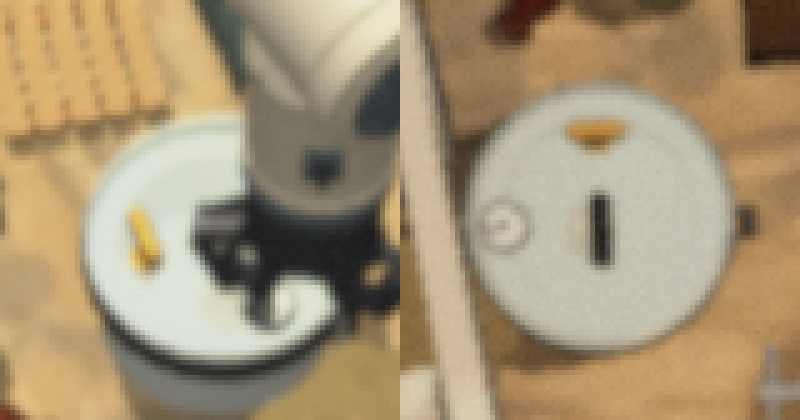

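The top crop shows the tap bar now across, from (568,125) to (625,128) in the crop, perpendicular to the black bar at (600,230). The lid still sits on the chamber. Now the handle.

jog_arm([
  [[0.1, 0, -0.15, 0, -0.038], [0.1, 0, -0.15, 0, -0.038], [0.1, 0, -0.15, 0, -0.038], [0.1, -0.05, -0.15, 0, -0.038], [0.1, -0.05, -0.15, -0.1, -0.038]],
])

```text
time: 9.83
eef_pos: [0.5761, 0.0211, 0.2265]
orientation: [179.9, -0.2, 22.3]
wrist_force: [0.7, -0.4, 0.5]
opening: 0.0382
finger_force: 0.0
```

jog_arm([
  [[0.1, 0, -0.15, -0.1, -0.038], [0.1, 0, -0.15, -0.1, -0.038], [0.1, 0, -0.15, -0.1, -0.038], [0.1, 0, 0, 0, 0], [0.1, 0, 0, 0, 0]],
])

```text
time: 10.25
eef_pos: [0.5742, -0.0324, 0.1882]
orientation: [-180.0, 0.1, 2.2]
wrist_force: [0.7, 0.9, 0.5]
opening: 0.0381
finger_force: 0.0
```

jog_arm([
  [[0.1, 0, 0, 0, 0]],
])

```text
time: 10.33
eef_pos: [0.5749, -0.0312, 0.1891]
orientation: [-180.0, -0.0, 2.3]
wrist_force: [0.0, -1.3, 0.3]
opening: 0.0384
finger_force: 0.0
```

jog_arm([
  [[0.1, -0.06, 0.04, -0.06, -0.014], [0.1, 0, 0, -0.15, 0], [0.1, 0, 0, -0.15, 0], [0.1, 0, 0, -0.15, 0], [0.1, 0, 0, -0.05, 0]],
])

```text
time: 10.75
eef_pos: [0.5666, -0.0251, 0.1201]
orientation: [-180.0, 0.1, -0.2]
wrist_force: [-0.0, 0.5, 0.5]
opening: 0.0385
finger_force: 0.0
```

jog_arm([
  [[1, 0, 0, 0, 0], [1, 0, 0, 0, 0], [1, 0, 0, 0, 0], [1, 0, 0, 0, 0], [1, 0, 0, 0, 0]],
], grip_force=60)

```text
time: 11.17
eef_pos: [0.5678, -0.0256, 0.1225]
orientation: [-180.0, -0.1, -0.3]
wrist_force: [1.0, 0.5, 0.4]
opening: 0.0127
finger_force: 60.4
```

jog_arm([
  [[1, 0, 0, 0.03, 0], [1, 0, 0, 0.03, 0], [1, 0, 0, 0.05, 0], [1, 0, 0, 0.1, 0], [1, 0, 0, 0.1, 0]],
], grip_force=80)

```text
time: 11.58
eef_pos: [0.5669, -0.0259, 0.1596]
orientation: [180.0, 0.1, -0.3]
wrist_force: [-0.6, 0.7, -5.2]
opening: 0.0126
finger_force: 78.0
```

```bash
python3 - <<'E'
from h import *
s=state();print(s['ft_torque'],s['wrist_force'],s['orientation'],s['opening'])
E
```

```text
[-0.00960609  0.06023975 -0.03102468] [-0.62849397  0.73527189 -5.24857811] [ 1.79999625e+02  5.80709130e-02 -3.29683393e-01] 0.012643717160155424
```

jog_arm([
  [[1, 0, 0, 0.1, 0], [1, 0, 0.05, 0.1, 0], [1, 0, 0.1, 0, 0], [1, 0, 0.2, 0, 0], [1, 0, 0.2, 0, 0]],
])

```text
time: 12.0
eef_pos: [0.5673, 0.0414, 0.1833]
orientation: [-180.0, -0.0, -0.4]
wrist_force: [0.9, 0.3, -6.5]
opening: 0.0123
finger_force: 78.3
```

jog_arm([
  [[1, 0, 0.2, 0, 0], [1, 0, 0.2, 0, 0], [1, 0, 0.2, 0, 0], [1, 0, 0.2, 0, 0], [1, 0, 0.2, 0, 0]],
])

```text
time: 12.42
eef_pos: [0.5667, 0.1625, 0.1827]
orientation: [-180.0, 0.0, -0.3]
wrist_force: [1.7, 0.3, -6.1]
opening: 0.0124
finger_force: 78.3
```

jog_arm([
  [[1, -0.04, 0.2, 0, 0], [1, 0, 0.2, 0, 0], [1, 0, 0.1, 0, 0], [1, 0, 0.05, 0, 0], [1, 0, 0, 0, 0]],
])

```text
time: 12.83
eef_pos: [0.5622, 0.2276, 0.1826]
orientation: [-180.0, 0.0, -0.2]
wrist_force: [0.7, 0.4, -6.5]
opening: 0.0125
finger_force: 78.5
```

```bash
python3 - <<'E'
from h import *
S=get_image('side');T=get_image('top');s=state();print(s['eef_pos'],s['orientation'],s['wrist_force'])
for nm,P,z in(('lid top',T,.165),('lid side',S,.165)):
  for r in regions_of('lid',P)[:2]:
    v,u=np.nonzero(r['pixels']);pts=np.array([at(P,p,z)[:2] for p in zip(u,v)]);print(nm,r['confidence'],len(u),pts.min(0),pts.max(0))
for nm,P in(('t',T),('s',S)): print(nm,[(r['confidence'],r['pixel'],at(P,r['pixel'],.008)) for r in place_of('turning',P)[:3]],[(r['confidence'],r['pixel'],at(P,r['pixel'],0)) for r in place_of('chamber',P)[:2]])
c=np.zeros((600,800,3),np.uint8)
c[:400,:400]=cv2.resize(S['image'][140:300,200:360],(400,400),interpolation=3);c[:400,400:]=cv2.resize(T['image'][120:250,150:280],(400,400),interpolation=3)
cv2.imwrite('pics/e.png',c[:400,:,::-1])
E
```

```text
[0.56224249 0.22573157 0.18257014] [ 1.79962036e+02  2.51783181e-02 -3.06136064e-01] [ 0.90777847 -0.63254386 -6.0063773 ]
lid top 0.6 1226 [0.4807 0.13  ] [0.6642 0.3129]
lid side 0.61 2486 [0.476  0.1308] [0.6707 0.3289]
t [(0.49, [262.6, 196.7], array([ 0.5751, -0.027 ,  0.008 ]))] [(0.57, [263.4, 195.1], array([ 0.5818, -0.0303,  0.    ]))]
s [(0.59, [288.6, 272.2], array([0.5644, 0.247 , 0.008 ])), (0.44, [255.9, 208.5], array([ 0.5746, -0.011 ,  0.008 ]))] [(0.95, [257.7, 203.1], array([ 0.5586, -0.0324,  0.    ])), (0.49, [225.1, 155.1], array([ 0.5947, -0.2694,  0.    ]))]
```

View pics/e.png

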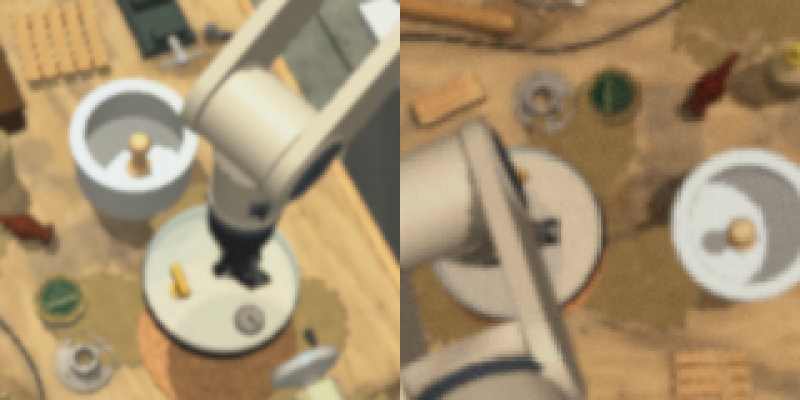

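The lid is held level beside and above the mat, and the turning stands in the pot at about (141,150) in the side crop and (741,233) in the top crop. Now shift over the mat and lower.

jog_arm([
  [[1, 0, 0.1, 0, 0], [1, 0, 0.1, -0.15, 0], [1, 0, 0, -0.2, 0], [1, 0, 0, -0.2, 0], [1, 0, 0, -0.2, 0]],
])

```text
time: 13.65
eef_pos: [0.5628, 0.2509, 0.0921]
orientation: [-180.0, -0.1, -0.3]
wrist_force: [0.7, -0.2, -6.2]
opening: 0.0125
finger_force: 78.8
```

jog_arm([
  [[1, 0, 0, -0.15, 0], [1, 0, 0, -0.08, 0], [1, 0, 0, -0.05, 0], [1, 0, 0, -0.03, 0], [1, 0, 0, 0, 0]],
])

```text
time: 14.07
eef_pos: [0.5628, 0.2504, 0.0556]
orientation: [-180.0, -0.0, -0.3]
wrist_force: [-0.1, 0.6, -5.9]
opening: 0.0126
finger_force: 78.6
```

jog_arm([
  [[1, 0, 0, -0.02, 0], [1, 0, 0, -0.015, 0], [1, 0, 0, -0.01, 0], [1, 0, 0, 0, 0], [1, 0, 0, 0, 0]],
])

```text
time: 14.48
eef_pos: [0.5629, 0.2503, 0.0506]
orientation: [-180.0, -0.0, -0.3]
wrist_force: [-0.0, 0.2, -4.7]
opening: 0.0124
finger_force: 78.9
```

jog_arm([
  [[1, 0, 0, -0.008, 0], [1, 0, 0, 0, 0], [1, 0, 0, 0, 0]],
])

```text
time: 14.73
eef_pos: [0.5628, 0.2503, 0.0505]
orientation: [-180.0, -0.0, -0.3]
wrist_force: [-4.6, -1.1, 5.6]
opening: 0.0125
finger_force: 80.5
```

jog_arm([
  [[0.1, 0, 0, 0, 0], [0.1, 0, 0, 0, 0], [0.1, 0, 0, 0, 0], [0.1, 0, 0, 0, 0], [0.1, 0, 0, 0, 0]],
])

```text
time: 15.15
eef_pos: [0.5627, 0.2503, 0.0493]
orientation: [-180.0, -0.0, -0.3]
wrist_force: [0.2, 0.8, -0.5]
opening: 0.0385
finger_force: 0.0
```

jog_arm([
  [[0.1, 0, 0, 0.1, 0], [0.1, 0, 0, 0.2, 0], [0.1, 0, 0, 0.3, 0], [0.1, 0, 0, 0.3, 0], [0.1, 0, 0, 0.3, 0]],
])

```text
time: 15.57
eef_pos: [0.5622, 0.2501, 0.1954]
orientation: [180.0, 0.0, -0.3]
wrist_force: [1.6, -0.1, 0.2]
opening: 0.0386
finger_force: 0.0
```

```bash
python3 - <<'E'
from h import *
S=get_image('side');T=get_image('top');s=state();print(s['eef_pos'],s['orientation'],s['wrist_force'])
for n in('turning','chamber'):
 for nm,P in(('t',T),('s',S)):
  for r in regions_of(n,P)[:2]:
    v,u=np.nonzero(r['pixels']);print(n,nm,r['confidence'],len(u),u.min(),u.max(),v.min(),v.max(),u.mean(),v.mean(), at(P,(u.mean(),v.mean()),.1))
x=[]
for P,lo,hi in((T,(175,215),(245,280)),(S,(185,215),(240,275))):
  h=cv2.cvtColor(P['image'],cv2.COLOR_RGB2HSV);m=np.zeros(h.shape[:2],bool);m[lo[0]:lo[1],hi[0]:hi[1]]=1
  m&=(h[...,1]>90)
  v,u=np.nonzero(m);print('wood',len(u),u.min(),u.max(),v.min(),v.max(),u.mean(),v.mean());
c=np.zeros((600,800,3),np.uint8)
c[:400,:400]=cv2.resize(S['image'][160:240,215:295],(400,400),interpolation=3);c[:400,400:]=cv2.resize(T['image'][155:235,223:303],(400,400),interpolation=3)
cv2.imwrite('pics/f.png',c[:400,:,::-1])
E
```

```text
[0.5659408  0.25171587 0.20062146] [-179.74481092   -0.56899182   -0.32581238] [ 0.40556678 -0.4106063  -0.29515538]
turning t 0.43 73 256 265 192 201 260.52054794520546 196.2876712328767 [ 0.5682 -0.0184  0.1   ]
turning s 0.67 139 250 260 195 211 255.33093525179856 203.28776978417267 [0.588  0.0131 0.1   ]
turning s 0.22 375 214 234 249 270 224.12 259.64 [0.7538 0.1602 0.1   ]
chamber t 0.91 1914 238 294 168 217 263.282131661442 192.80564263322884 [ 0.5802 -0.0284  0.1   ]
chamber s 0.71 2165 228 278 171 227 252.80323325635104 198.78706697459583 [ 0.5894 -0.0058  0.1   ]
chamber s 0.58 126 251 259 194 210 255.32539682539684 202.37301587301587 [0.5867 0.0099 0.1   ]
wood 74 245 279 192 214 259.68918918918916 199.51351351351352
wood 83 252 259 195 209 255.14457831325302 202.42168674698794
```

View pics/f.png

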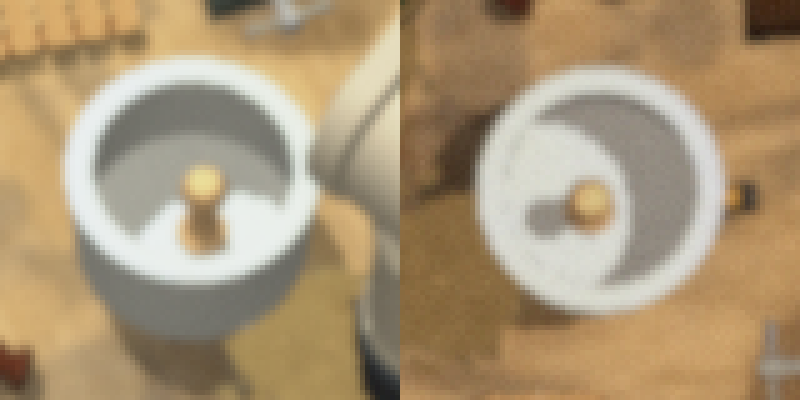

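Head centre is at top (261.2,195.6) and side (255.6,197.2); the turning stands upright in the pot.

```bash
python3 - <<'E'
from h import *
S=get_image('side');T=get_image('top')
print(tri(T,(261.0,195.4),S,(255.4,197.0)),at(T,(261,195.4),.076),at(S,(255.4,197),.076),state()['eef_pos'])
# rim centre from crop: top centre (600,190) outer flange ; side (192,170)
print('rim',at(T,(223+200/5-.4,155+190/5-.4),.1),at(S,(215+192/5-.4,160+170/5-.4),.1))
for r in regions_of('chamber',T)[:1]:
  pass
for P,u0 in((T,(0,0)),(S,(0,0))):
  for r in place_of('board_top',P)[:2]: print('board',r['confidence'],at(P,r['pixel'],.018))
b=T['image'][160:215,300:350];cv2.imwrite('pics/g.png',cv2.resize(b,(500,550),interpolation=3)[:,:,::-1])
E
```

```text
(array([ 0.5736, -0.0204,  0.0766]), np.float64(0.0001)) [ 0.5736 -0.0204  0.076 ] [ 0.5735 -0.0207  0.076 ] [0.56159874 0.24979924 0.19176879]
rim [ 0.581 -0.026  0.1  ] [ 0.5813 -0.0239  0.1   ]
board 0.82 [0.4024 0.0196 0.018 ]
board 0.64 [ 0.6104 -0.2602  0.018 ]
board 0.68 [ 0.5995 -0.2554  0.018 ]
```

View pics/g.png

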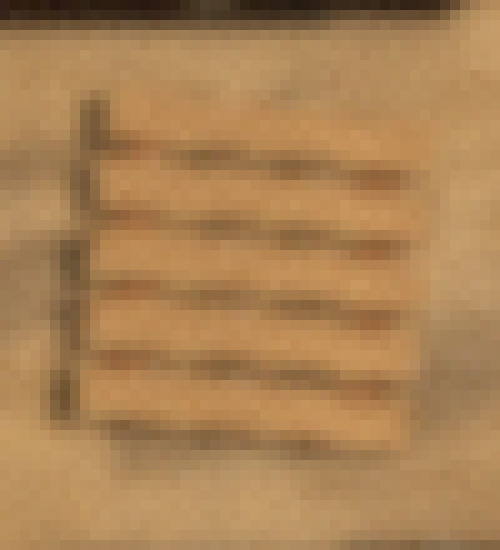

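The crop shows the five-slat board, corners about (110,85), (425,120), (400,450), (75,420), so its centre is at full-image (324.8,186.5), i.e. about (0.605,-0.258).

jog_arm([
  [[-0.4, 0, -0.2, 0, 0], [-0.4, 0.02, -0.25, 0, 0], [-0.4, 0.02, -0.25, 0, 0], [-0.4, 0.02, -0.25, 0, 0], [-0.4, 0.02, -0.25, 0, 0]],
])

```text
time: 16.53
eef_pos: [0.5718, 0.105, 0.1926]
orientation: [180.0, 0.1, -0.3]
wrist_force: [-0.0, -0.4, 0.7]
opening: 0.0599
finger_force: 0.0
```

jog_arm([
  [[-0.4, 0, -0.25, 0, 0], [-0.4, 0, -0.25, 0, 0], [-0.4, 0, -0.25, 0, 0], [-0.4, 0, -0.2, 0, 0], [-0.4, 0, -0.1, 0, 0]],
])

```text
time: 16.95
eef_pos: [0.5717, -0.0224, 0.1927]
orientation: [180.0, 0.1, -0.4]
wrist_force: [-0.3, -0.7, -0.5]
opening: 0.0601
finger_force: 0.0
```

jog_arm([
  [[-0.4, 0, 0, 0, 0], [-0.4, 0, 0, 0, 0]],
])

```text
time: 17.12
eef_pos: [0.572, -0.0199, 0.1929]
orientation: [-180.0, 0.0, -0.4]
wrist_force: [-0.1, -0.7, 0.5]
opening: 0.06
finger_force: 0.0
```

jog_arm([
  [[-0.4, 0.012, -0.005, -0.2, 0], [-0.4, 0, 0, -0.25, 0], [-0.4, 0, 0, -0.25, 0], [-0.4, 0, 0, -0.25, 0], [-0.4, 0, 0, -0.15, 0]],
])

```text
time: 17.53
eef_pos: [0.572, -0.0187, 0.0582]
orientation: [-180.0, 0.2, -0.3]
wrist_force: [0.5, 0.7, 0.6]
opening: 0.0598
finger_force: 0.0
```

jog_arm([
  [[-0.4, 0, 0, -0.05, 0], [-0.4, 0, 0, 0, 0], [0.6, 0, 0, 0, 0], [0.6, 0, 0, 0, 0], [0.6, 0, 0, 0, 0]],
], grip_force=20)

```text
time: 17.95
eef_pos: [0.5749, -0.0202, 0.0569]
orientation: [180.0, -0.2, -0.3]
wrist_force: [-0.3, 0.5, 2.2]
opening: 0.0301
finger_force: 19.6
```

jog_arm([
  [[1, 0, 0, 0, 0], [1, 0, 0, 0, 0], [1, 0, 0, 0, 0], [1, 0, 0, 0, 0]],
])

```text
time: 18.28
eef_pos: [0.5749, -0.0203, 0.0568]
orientation: [-180.0, -0.2, -0.3]
wrist_force: [-0.5, 2.1, 6.3]
opening: 0.0305
finger_force: 19.8
```

jog_arm([
  [[1, 0, 0, 0.05, 0], [1, 0, 0, 0.1, 0], [1, 0, 0, 0.15, 0], [1, 0, 0, 0.2, 0], [1, 0, 0, 0.2, 0]],
], grip_force=30)

```text
time: 18.7
eef_pos: [0.5731, -0.0205, 0.1408]
orientation: [180.0, 0.0, -0.3]
wrist_force: [0.8, 0.0, -0.3]
opening: 0.0294
finger_force: 29.7
```

jog_arm([
  [[1, 0, 0, 0.2, 0], [1, 0, 0, 0.15, 0], [1, 0, -0.05, 0, 0], [1, 0.02, -0.1, 0, 0], [1, 0.02, -0.2, 0, 0]],
])

```text
time: 19.12
eef_pos: [0.5779, -0.062, 0.1812]
orientation: [-180.0, 0.0, -0.2]
wrist_force: [-0.1, -0.6, -0.8]
opening: 0.0298
finger_force: 29.7
```

jog_arm([
  [[1, 0.02, -0.2, 0, 0], [1, 0.04, -0.2, 0, 0], [1, 0.04, -0.2, 0, 0], [1, 0.04, -0.2, 0, 0], [1, 0.04, -0.2, 0, 0]],
])

```text
time: 19.53
eef_pos: [0.599, -0.1844, 0.1798]
orientation: [-180.0, 0.1, -0.3]
wrist_force: [1.6, 0.8, -0.2]
opening: 0.0297
finger_force: 29.8
```

jog_arm([
  [[1, 0.04, -0.2, 0, 0], [1, 0.0, -0.2, 0, 0], [1, 0.0, -0.15, 0, 0], [1, 0, -0.05, 0, 0], [1, 0, 0, 0, 0]],
])

```text
time: 19.95
eef_pos: [0.6037, -0.2562, 0.1799]
orientation: [-180.0, 0.1, -0.5]
wrist_force: [0.2, 0.6, -1.6]
opening: 0.0297
finger_force: 29.8
```

jog_arm([
  [[1, 0, 0, 0, 0], [1, 0, 0, 0, 0]],
])

```text
time: 20.12
eef_pos: [0.6043, -0.2535, 0.1807]
orientation: [-180.0, 0.1, -0.3]
wrist_force: [0.9, -0.1, -0.8]
opening: 0.0298
finger_force: 29.8
```

```bash
python3 - <<'E'
from h import *
S=get_image('side');T=get_image('top');print(state()['eef_pos'],state()['opening'])
c=np.zeros((600,800,3),np.uint8)
c[:400,:400]=cv2.resize(S['image'][110:210,180:280],(400,400),interpolation=3);c[:400,400:]=cv2.resize(T['image'][150:230,285:365],(400,400),interpolation=3)
cv2.imwrite('pics/i.png',c[:400,:,::-1])
E
```

```text
[ 0.60467608 -0.25332606  0.18108304] 0.030113729563027353
```

View pics/i.png

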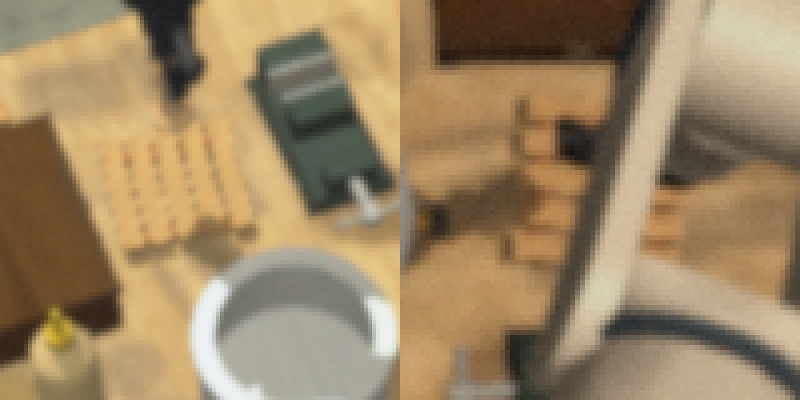

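The pot is empty and the opening reads 30 mm, so the turning is held over the board, above about (180,160) in the side crop. Now lower it.

jog_arm([
  [[1, 0, 0, -0.1, 0], [1, 0, 0, -0.2, 0], [1, 0, 0, -0.2, 0], [1, 0, 0, -0.2, 0], [1, 0, 0, -0.1, 0]],
])

```text
time: 20.63
eef_pos: [0.603, -0.253, 0.0817]
orientation: [-179.9, 0.2, -0.3]
wrist_force: [0.2, -0.2, -1.3]
opening: 0.0297
finger_force: 29.8
```

jog_arm([
  [[1, 0, 0, -0.05, 0], [1, 0, 0, -0.025, 0], [1, 0, 0, -0.01, 0], [1, 0, 0, 0, 0], [1, 0, 0, 0, 0]],
])

```text
time: 21.05
eef_pos: [0.6055, -0.2547, 0.0762]
orientation: [180.0, -0.1, -0.3]
wrist_force: [0.7, -0.2, -1.2]
opening: 0.0297
finger_force: 29.8
```

jog_arm([
  [[1, 0, 0, -0.025, 0], [1, 0, 0, -0.02, 0], [1, 0, 0, -0.01, 0], [1, 0, 0, 0, 0], [1, 0, 0, 0, 0]],
])

```text
time: 21.47
eef_pos: [0.6047, -0.2544, 0.0683]
orientation: [-180.0, 0.0, -0.3]
wrist_force: [-0.2, 0.3, -0.8]
opening: 0.0302
finger_force: 29.8
```

jog_arm([
  [[1, 0, 0, -0.01, 0], [1, 0, 0, 0, 0], [1, 0, 0, 0, 0]],
])

```text
time: 21.72
eef_pos: [0.6047, -0.2544, 0.0671]
orientation: [-180.0, 0.0, -0.3]
wrist_force: [0.3, 0.6, -0.5]
opening: 0.0296
finger_force: 29.8
```

jog_arm([
  [[1, 0, 0, -0.01, 0], [1, 0, 0, 0, 0], [1, 0, 0, 0, 0]],
])

```text
time: 21.97
eef_pos: [0.6054, -0.2545, 0.067]
orientation: [180.0, -0.1, -0.3]
wrist_force: [-1.6, 0.5, 7.4]
opening: 0.0297
finger_force: 30.2
```

jog_arm([
  [[1, 0, 0, -0.01, 0], [1, 0, 0, 0, 0], [1, 0, 0, 0, 0]],
])

```text
time: 22.22
eef_pos: [0.606, -0.2547, 0.067]
orientation: [180.0, -0.2, -0.3]
wrist_force: [-3.3, 2.7, 14.8]
opening: 0.03
finger_force: 30.7
```

jog_arm([
  [[1, 0, 0, 0.012, 0], [1, 0, 0, 0, 0], [0.3, 0, 0, 0, 0], [-0.1, 0, 0, 0, 0], [-0.4, 0, 0, 0, 0]],
])

```text
time: 22.63
eef_pos: [0.6046, -0.2544, 0.066]
orientation: [-180.0, 0.0, -0.3]
wrist_force: [-0.0, -0.7, -0.8]
opening: 0.0532
finger_force: 0.0
```

jog_arm([
  [[-0.4, 0, 0, 0, 0], [-0.4, 0, 0, 0, 0], [-0.4, 0, 0, 0, 0], [-0.4, 0, 0, 0.1, 0], [-0.4, 0, 0, 0.15, 0]],
])

```text
time: 23.05
eef_pos: [0.6034, -0.2539, 0.0952]
orientation: [-179.9, 0.2, -0.3]
wrist_force: [0.0, -0.2, 0.3]
opening: 0.0597
finger_force: 0.0
```

jog_arm([
  [[-0.4, 0, 0, 0.25, 0], [-0.4, 0, 0, 0.3, 0], [-0.2, 0, 0.2, 0.3, 0], [0.1, 0, 0.3, 0, 0], [0.1, 0, 0.3, 0, 0]],
])

```text
time: 23.47
eef_pos: [0.6063, -0.1595, 0.2008]
orientation: [179.9, -0.3, -0.4]
wrist_force: [0.7, 0.3, -1.8]
opening: 0.0385
finger_force: 0.0
```

jog_arm([
  [[0.1, -0.02, 0.3, 0, 0], [0.1, -0.02, 0.3, 0, 0], [0.1, -0.02, 0.3, 0, 0], [0.1, -0.02, 0.3, 0, 0], [0.1, -0.02, 0.3, 0, 0]],
])

```text
time: 23.88
eef_pos: [0.5925, 0.0224, 0.198]
orientation: [-180.0, -0.1, -0.3]
wrist_force: [0.4, 0.3, 0.1]
opening: 0.0384
finger_force: 0.0
```

```bash
python3 - <<'E'
from h import *
S=get_image('side');T=get_image('top');print(state()['eef_pos'],state()['opening'])
c=np.zeros((600,800,3),np.uint8)
c[:400,:400]=cv2.resize(S['image'][110:210,180:280],(400,400),interpolation=3);c[:400,400:]=cv2.resize(T['image'][150:230,285:365],(400,400),interpolation=3)
cv2.imwrite('pics/j.png',c[:400,:,::-1])
E
```

```text
[0.59233312 0.02519207 0.19794107] 0.038337772140426184
```

View pics/j.png

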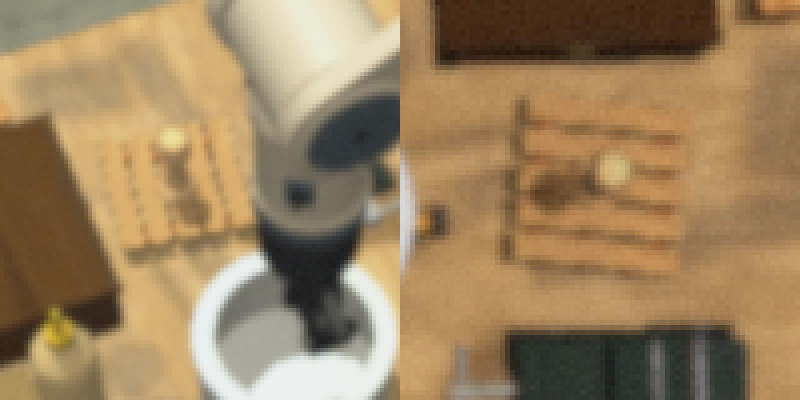

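The turning stands upright near the middle of the board, at crop (170,140) side and (612,170) top. The gripper is clear of it. Back to the lid.

jog_arm([
  [[0.1, -0.04, 0.25, 0, 0], [0.1, -0.04, 0.25, 0, 0], [0.1, -0.04, 0.25, 0, 0], [0.1, -0.04, 0.25, 0, 0], [0.1, -0.04, 0.25, 0, 0]],
])

```text
time: 24.4
eef_pos: [0.5687, 0.1714, 0.1978]
orientation: [180.0, -0.0, -0.4]
wrist_force: [0.4, -0.7, -0.3]
opening: 0.0386
finger_force: 0.0
```

jog_arm([
  [[0.1, -0.04, 0.25, 0, 0], [0.1, 0, 0.2, 0, 0], [0.1, 0, 0.1, 0, 0], [0.1, 0, 0, 0, 0], [0.1, 0, 0, 0, 0]],
])

```text
time: 24.82
eef_pos: [0.5641, 0.2363, 0.1972]
orientation: [180.0, -0.0, -0.3]
wrist_force: [0.6, -0.2, 0.5]
opening: 0.0384
finger_force: 0.0
```

jog_arm([
  [[0.1, 0, 0, 0, 0], [0.1, 0, 0, 0, 0]],
])

```text
time: 24.98
eef_pos: [0.5641, 0.2353, 0.197]
orientation: [180.0, 0.0, -0.4]
wrist_force: [-0.0, 0.0, 0.1]
opening: 0.0381
finger_force: 0.0
```

jog_arm([
  [[0.1, -0.011, 0.125, 0, 0], [0.1, 0, 0, -0.25, 0], [0.1, 0, 0, -0.25, 0], [0.1, 0, 0, -0.25, 0], [0.1, 0, 0, -0.22, 0]],
])

```text
time: 25.4
eef_pos: [0.5624, 0.2516, 0.0791]
orientation: [-180.0, 0.0, -0.4]
wrist_force: [0.2, -0.1, 0.4]
opening: 0.0382
finger_force: 0.0
```

jog_arm([
  [[0.1, 0, 0, -0.15, 0], [0.1, 0, 0, -0.1, 0], [0.1, 0, 0, 0, 0], [0.1, 0, 0, 0, 0]],
])

```text
time: 25.73
eef_pos: [0.5627, 0.2517, 0.0505]
orientation: [180.0, 0.0, -0.3]
wrist_force: [0.4, 0.5, -0.6]
opening: 0.0382
finger_force: 0.0
```

jog_arm([
  [[0.1, 0, -0.012, 0, 0], [1, 0, 0, 0, 0], [1, 0, 0, 0, 0], [1, 0, 0, 0, 0], [1, 0, 0, 0, 0]],
], grip_force=60)

```text
time: 26.15
eef_pos: [0.5635, 0.2505, 0.052]
orientation: [-180.0, -0.1, -0.3]
wrist_force: [-0.7, -1.0, 6.1]
opening: 0.0128
finger_force: 60.1
```

jog_arm([
  [[1, 0, 0, 0, 0], [1, 0, 0, 0.05, 0], [1, 0, 0, 0.1, 0], [1, 0, 0, 0.2, 0], [1, 0, 0, 0.2, 0]],
], grip_force=80)

```text
time: 26.57
eef_pos: [0.5614, 0.2498, 0.1169]
orientation: [179.9, 0.2, -0.3]
wrist_force: [0.4, 0.4, -5.9]
opening: 0.0124
finger_force: 78.4
```

jog_arm([
  [[1, 0, 0, 0.2, 0], [1, 0, 0, 0.2, 0], [1, 0, 0, 0.15, 0], [1, 0, 0, 0, 0], [1, 0, 0, 0, 0]],
])

```text
time: 26.98
eef_pos: [0.5628, 0.2505, 0.1835]
orientation: [-180.0, -0.1, -0.3]
wrist_force: [-0.1, -0.7, -6.7]
opening: 0.0124
finger_force: 78.8
```

jog_arm([
  [[1, 0, -0.1, 0, 0], [1, 0, -0.2, 0, 0], [1, 0.04, -0.2, 0, 0], [1, 0, -0.2, 0, 0], [1, 0, -0.2, 0, 0]],
])

```text
time: 27.4
eef_pos: [0.566, 0.1404, 0.1804]
orientation: [179.9, 0.2, -0.3]
wrist_force: [-0.4, -0.0, -6.5]
opening: 0.0125
finger_force: 78.8
```

jog_arm([
  [[1, 0, -0.2, 0, 0], [1, 0, -0.2, 0, 0], [1, 0, -0.2, 0, 0], [1, 0, -0.2, 0, 0], [1, 0, -0.2, 0, 0]],
])

```text
time: 27.82
eef_pos: [0.5657, 0.0205, 0.1805]
orientation: [180.0, 0.2, -0.3]
wrist_force: [-0.4, 0.8, -6.8]
opening: 0.0123
finger_force: 78.8
```

jog_arm([
  [[1, 0, -0.2, 0, 0], [1, 0, -0.15, 0, 0], [1, 0, -0.1, 0, 0], [1, 0, 0, 0, 0], [1, 0, 0, 0, 0]],
])

```text
time: 28.23
eef_pos: [0.5666, -0.0322, 0.1814]
orientation: [-180.0, 0.1, -0.4]
wrist_force: [0.0, 0.9, -5.9]
opening: 0.0123
finger_force: 78.9
```

jog_arm([
  [[1, 0, 0, 0, 0], [1, 0, 0, 0, 0]],
])

```text
time: 28.4
eef_pos: [0.5672, -0.0309, 0.1821]
orientation: [-180.0, 0.0, -0.3]
wrist_force: [1.1, 0.1, -6.2]
opening: 0.0122
finger_force: 78.9
```

jog_arm([
  [[1, 0.003, 0.043, 0, 0], [1, 0, 0, -0.1, 0], [1, 0, 0, -0.12, 0], [1, 0, 0, -0.06, 0], [1, 0, 0, 0, 0]],
])

```text
time: 28.82
eef_pos: [0.5662, -0.026, 0.1465]
orientation: [-180.0, 0.2, -0.3]
wrist_force: [-0.8, -0.4, -6.3]
opening: 0.0125
finger_force: 78.8
```

jog_arm([
  [[1, 0, 0, 0, 0], [1, 0, 0, 0, 0]],
])

```text
time: 28.98
eef_pos: [0.5681, -0.0264, 0.1492]
orientation: [180.0, -0.0, -0.3]
wrist_force: [-0.6, -0.7, -5.0]
opening: 0.0122
finger_force: 78.8
```

jog_arm([
  [[1, 0, 0.004, -0.03, 0], [1, 0, 0, -0.03, 0], [1, 0, 0, -0.03, 0], [1, 0, 0, 0, 0], [1, 0, 0, 0, 0]],
])

```text
time: 29.4
eef_pos: [0.5676, -0.0261, 0.1378]
orientation: [-180.0, 0.0, -0.3]
wrist_force: [-0.1, -0.0, -6.0]
opening: 0.012
finger_force: 78.9
```

jog_arm([
  [[1, 0, 0, -0.03, 0], [1, 0, 0, -0.03, 0], [1, 0, 0, -0.03, 0], [1, 0, 0, 0, 0], [1, 0, 0, 0, 0]],
])

```text
time: 29.82
eef_pos: [0.5675, -0.0261, 0.1269]
orientation: [-180.0, 0.0, -0.3]
wrist_force: [0.4, -0.2, -5.4]
opening: 0.0119
finger_force: 78.9
```

Entered freely. Last few millimetres.

jog_arm([
  [[1, 0, 0, -0.015, 0], [1, 0, 0, -0.015, 0], [1, 0, 0, 0, 0], [1, 0, 0, 0, 0]],
])

```text
time: 30.15
eef_pos: [0.5681, -0.0261, 0.1241]
orientation: [180.0, -0.0, -0.3]
wrist_force: [-0.9, -0.0, -0.3]
opening: 0.0123
finger_force: 79.5
```

jog_arm([
  [[1, 0, 0, -0.01, 0], [1, 0, 0, 0, 0], [1, 0, 0, 0, 0]],
])

```text
time: 30.4
eef_pos: [0.5681, -0.0261, 0.1241]
orientation: [180.0, -0.1, -0.3]
wrist_force: [-7.5, -0.0, 12.6]
opening: 0.0121
finger_force: 81.6
```

Contact comes at 0.124, which matches the 1.5 mm higher regrip, so the lid is seated. Release and rise.

jog_arm([
  [[1, 0, 0, 0.01, 0], [0.6, 0, 0, 0, 0], [0.1, 0, 0, 0, 0], [0.1, 0, 0, 0, 0], [0.1, 0, 0, 0, 0]],
])

```text
time: 30.82
eef_pos: [0.568, -0.0261, 0.1237]
orientation: [-180.0, -0.0, -0.3]
wrist_force: [0.3, -0.5, -0.1]
opening: 0.0385
finger_force: 0.0
```

jog_arm([
  [[0.1, 0, 0, 0.1, 0], [0.1, 0, 0, 0.2, 0], [0.1, 0, 0, 0.3, 0], [0.1, 0, 0, 0.3, 0], [0.1, 0, 0.3, 0, 0]],
])

```text
time: 31.23
eef_pos: [0.5719, 0.0063, 0.2398]
orientation: [179.9, -0.6, -0.5]
wrist_force: [2.2, 0.2, 1.4]
opening: 0.0383
finger_force: 0.0
```

jog_arm([
  [[0.1, -0.1, 0.3, 0, 0], [0.1, -0.1, 0.3, 0, 0], [0.1, -0.1, 0.3, 0, 0], [0.1, -0.1, 0.3, 0, 0], [0.1, 0, 0, 0, 0]],
])

```text
time: 31.65
eef_pos: [0.5179, 0.159, 0.2328]
orientation: [-179.9, -0.0, -0.1]
wrist_force: [-0.5, 0.4, -0.2]
opening: 0.0385
finger_force: 0.0
```

```bash
python3 - <<'E'
from h import *
from math import *
S=get_image('side');T=get_image('top');s=state();print(s['time'],s['eef_pos'],s['wrist_force'])
for nm,P in(('top',T),('side',S)):
  for n,z in(('lid',.114),('tap_grip',.142)):
    for r in regions_of(n,P)[:2]:
      v,u=np.nonzero(r['pixels']);pts=np.array([at(P,p,z)[:2] for p in zip(u,v)]);c=pts.mean(0);w,V=np.linalg.eigh(np.cov((pts-c).T));print(n,nm,r['confidence'],len(u),c.round(4),pts.min(0),pts.max(0),round(degrees(atan2(V[1,1],V[0,1])),1))
  print(nm,'handle',[(r['confidence'],at(P,r['pixel'],.135)) for r in place_of('lid_handle',P)[:1]],'turning',[(r['confidence'],r['pixel'],at(P,r['pixel'],.018)) for r in place_of('turning',P)[:2]])
E
```

```text
31.75 [0.51947929 0.15521107 0.23256637] [-0.13633463 -1.10761303 -0.06631371]
lid top 0.86 2305 [ 0.5767 -0.0253] [ 0.4844 -0.1177] [0.6697 0.0666] -168.8
tap_grip top 0.55 49 [ 0.6324 -0.0241] [ 0.6233 -0.0454] [ 0.6407 -0.0078] 88.8
top handle [(0.61, array([ 0.5677, -0.0275,  0.135 ]))] turning [(0.69, [323.7, 186.1], array([ 0.6072, -0.2548,  0.018 ]))]
lid side 0.83 2447 [ 0.5817 -0.0131] [ 0.4841 -0.1191] [0.6772 0.0879] 74.5
side handle [(0.66, array([ 0.578 , -0.0241,  0.135 ]))] turning [(0.62, [223.8, 156.2], array([ 0.6044, -0.2549,  0.018 ]))]
```

The lid outline is back within about 2 mm of its starting place, the tap lies across (about 89°), the turning is still on the board, and the gripper is clear.

```bash
python3 -c "
from rig import *
print(sign_off())"
```

```text
the job is handed in; nothing more can be done
None
```

The job is handed in, though `sign_off()` returned no verdict. By my last measurements the tap is open (about 89°), the lid is back on the chamber within about 2 mm of where it started, the turning stands upright near the middle of the larger drying board, and the gripper is clear. I did not re-measure the bystanders, but the arm never went near them.

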